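# Dry run over a coasting welding turntable

## Task

Set the welding turntable coasting by pushing its upright hand post, never letting it turn faster than one turn in two seconds. While it coasts by itself, still faster than one turn in eight seconds, keep the tool centre at the torch point (60 mm straight above the mouth of the pipe stub, within 15 mm) for five seconds without a break, touching nothing on the turntable. Never touch the stub (it is only tacked) and leave the things around alone; at the end the turntable stands still, with nothing touching it.

Things in the scene. Friction and masses are not known exactly. Their poses are not given: they have to be found in the camera images.
- positioner: The fixed welding turntable: a grey round pedestal (foot 170 mm across) carrying a free-running round steel plate, 250 mm across and 10 mm thick, whose top is 72 mm above the work surface. Origin: on the work surface, on the vertical turning axis.
- turntable (a joint): Angle of the turntable plate, rad, growing counter-clockwise seen from above, without end, counting on past full turns. Plate with all on it: nominally 3.75 kg, inertia about the axis 0.027 kg m2 (-15 to +30 percent). The bearing brakes it with a constant 0.003 N m plus 0.0012 N m per rad/s: after a push to 2 rad/s it coasts for some 11 to 17 s.
- centre (a point): Point on the turning axis at the plate's top, 72 mm above the work surface. A bracket's base plate (150 x 70 mm, 8 mm thick) lies clamped here, with two strap clamps and bolts up to 26 mm above the plate's top and within 75 mm of the axis; the stub and the hand post stand higher.
- post_top (a point): Centre of the top of the hand post: an upright steel cylinder, 30 mm in diameter with a black plastic cap, 60 mm tall from the plate's top (its top is 132 mm above the work surface), its axis 100 mm from the turning axis, straight across the axis from the stub. Rigid on the plate; push it sideways.
- stub_mouth (a point): Centre of the upper mouth of the pipe stub, 120 mm above the work surface. The stub is an open upright steel pipe, 42 mm outside and 32 mm inside diameter, 40 mm tall, tacked on the end of the bracket's base plate, its axis 90 mm from the turning axis. It turns with the plate and is not to be touched.
- torch_point (a point): The torch point: 60 mm straight above the stub's mouth, 180 mm above the work surface, in empty air; goes round with the stub on a circle of 90 mm radius. The tool centre (TCP) is to be kept here.
- spray_can: Bystander: standing white can, 60 mm diameter, 160 mm tall. Origin: centre of its underside.
- bolt_tin: Bystander: open steel cup, 90 mm diameter, 60 mm tall. Origin: centre of its underside.
- screwdriver: Bystander: a screwdriver lying on the bench.
- multimeter: Bystander: black multimeter lying flat, 150 x 80 x 35 mm. Origin: centre of its underside.

How it is judged:
On the way, in this order (a step that is already met when the one before it is completed fails the run):
1. the turntable turns faster than one turn in eight seconds (0.75 rad/s) ((velocity of joint turntable above 0.75 rad/s or velocity of joint turntable below -0.75 rad/s)), for 0.1 s.
2. for 5 s without a break the tool centre stays within 15 mm of the torch point while the turntable coasts untouched, faster than 0.75 rad/s ((velocity of joint turntable above 0.75 rad/s or velocity of joint turntable below -0.75 rad/s) and distance between the grasp point and torch_point below 0.015 m and contact force between each of the arm, the fingers and positioner below 0.2 N), for 5 s.
At the end, for the whole second after the job is handed in: The turntable stands still (under 0.05 rad/s) with nothing touching it, and the spray can, tin, screwdriver and multimeter are within 15 mm of where they were (velocity of joint turntable between -0.05 and 0.05 rad/s and contact force between anything else and positioner below 0.2 N and distance of each of spray_can, bolt_tin, screwdriver, multimeter from where it was at the start of the episode below 0.015 m).
It fails at once if the turntable turns faster than one turn in two seconds (3.3 rad/s) (velocity of joint turntable above 3.3 rad/s or velocity of joint turntable below -3.3 rad/s).
It fails at once if the stub is touched (contact force between anything else and turntable_c0 above 0.5 N).
It fails at once if a bystander is disturbed (distance of any of spray_can, bolt_tin, screwdriver, multimeter from where it was at the start of the episode above 0.02 m).
It also fails if it takes over 67 s, if anything falls off the work surface, if the arm or the gripper's body presses on something with over 40 N, if the wrist force passes 120 N, or if a joint passes its speed limit or range.

## Robot

A 6-joint arm with a two-finger parallel gripper is mounted at the origin on the work surface. World frame = base frame: x ahead of the robot, y to its left, z up, the work surface at z = 0. Lengths are in m, angles in rad, forces in N, time in s.
With the tool pointing down it reaches from about 0.3 to 0.775 m from the base axis. Payload 14.6 kg.
Tool frame: the origin (TCP) lies between the finger pads, 19 mm behind the fingertips; this is the grasp point; z points along the fingers, y is the line along which they close (so a half turn about z gives the same grasp; the last joint's range is limited). The gripper opens to 94 mm and grips with 3 to 60 N. Pads are 16 mm wide; open, the fingers measure 119 mm over their backs; the gripper's body (75 mm by 177 mm) begins 78 mm behind the grasp point.
Start: joints at [1.101, 0.3, 1.521, -0, 1.321, -0.067], TCP at [0.216, 0.506, 0.224] pointing down, gripper open.
Joint ranges: [-3.03, 3.03], [-0.79, 2.21], [0.23, 2.52], [-1.04, 4.18], [0, 3.07], [-2.55, 2.55]. Speed limits (rad/s): [2.22, 2.22, 2.57, 3.14, 3.14, 3.14].

## Interface

Orientations are given as a unit quaternion [x, y, z, w].
In Python, from cell import arm, viewer, order gives the robot as it stands. The module is installed in compiled form; this text tells all that it offers.
- The arm moves only by the shell command python3 -m creep 'ROWS' [OPENING]. ROWS is text: rows parted by semicolons, each of 6 numbers parted by spaces: the shift along the tool's x, y, z in mm, then the turn, a rotation vector about the tool's x, y, z in degrees. A call has 1 to 12 rows; each row shifts and turns the commanded pose from where the row before left it, along the tool's axes as they then stand; what a row does not reach is not made up. A row lasts 1/10 s, in which the tool goes at most 50 mm and 8.59 degrees, less where a joint would pass 70% of its speed; a pose out of reach is approached as far as the arm can. A call with a gripper value outside its range is refused whole. OPENING is the finger opening in mm, from 0 to 94, set as the call begins (- or left out, the last holds). The fingers move at their own pace and stop on an object; the grip force is fixed at half the most. Time passes only in rows, so rows that do not move let the fingers close. It gives the time, the measured TCP pose, the force, the opening and the grip force at its end, in the units of the state.
- arm.get_obs(): the state, without advancing time (a new reading comes with each control period).
- viewer.grab_frame(name): name is "scene" or "top"; returns a dict with "image" (480x640x3 uint8, blue, green, red), "z_map" (480x640 float32, m along the optical axis (not along the pixel's ray), 0 where there is no reading), "vertical_fov" (degrees; the focal length in pixels is half the picture's height over the tangent of half this angle, whatever the lens; pixels are square), "cx", "cy" (the principal point, pixels), "k1" (the pictures are not rectified: a ray, as slopes to the right and down, at radius r is drawn at 1 + k1 r^2 times it, then the intrinsics apply), "extrinsics" (4x4, takes a point from world to camera coordinates). Camera axes: x right, y down, z forward; pixel columns grow to the right and rows downward; lengths in m; the calibration is good to about 2 mm. A picture is of the moment at which its call begins.
- order.sign_off(): hands the job in; it is judged then, once.
The state is a dict: "time_s": time; "joint_positions": joint angles; "dq": joint speeds; "joint_torque": joint torques, N m; "tcp_pos": TCP position; "tool_rot": TCP orientation; "contact_force": force on the tool from outside, world axes, zero at the start; "torque": the same for the moment, N m; "finger_gap": finger opening in m; "finger_force": force on a finger pad.
Only numpy, scipy, OpenCV 4.12 (cv2) and the standard library are available. Lean on these libraries where they do the work, as an engineer would, in place of code of your own. Each camera call takes 0.05 s, during which the arm holds its last target. There are 200 camera calls.

## Working session

There is one attempt and no reset: what is moved stays moved. The work goes in short steps, Python scripts to look and compute and a shell command to move; the robot and the scene stay as the last step left them, time stands still between calls to the robot, and variables do not carry over. Pictures are saved under pics/ and viewed, at most 10 in all, crops included, and the job is handed in when it is done.

```bash
mkdir -p pics; cat > h.py <<'E'
import numpy as np, cv2
from cell import arm, viewer
def grab(n):
    f=viewer.grab_frame(n); f['f']=240/np.tan(np.radians(f['vertical_fov'])/2); return f
def rays(f,px):
    px=np.atleast_2d(np.float64(px)).reshape(-1,1,2); K=np.array([[f['f'],0,f['cx']],[0,f['f'],f['cy']],[0,0,1]])
    s=cv2.undistortPoints(px,K,np.array([f['k1'],0,0,0,0.])).reshape(-1,2)
    E=np.array(f['extrinsics']);R=E[:3,:3]
    return -R.T@E[:3,3], np.c_[s,np.ones(len(s))]@R
def onplane(f,px,z):
    o,d=rays(f,px); return o+d*((z-o[2])/d[:,2])[:,None]
def cloud(f):
    v,u=np.mgrid[:480,:640]; o,d=rays(f,np.c_[u.ravel(),v.ravel()])
    P=o+d*f['z_map'].ravel()[:,None]; P[f['z_map'].ravel()==0]=np.nan
    return P.reshape(480,640,3)
E
python3 - <<'E'
from h import *
for n in('top','scene'):
    f=grab(n); cv2.imwrite(f'pics/{n}0.png',f['image']); P=cloud(f); print(n,np.round(f['extrinsics'],3).tolist(),f['k1'],(f['z_map']==0).mean())
    np.save(n+'.npy',P)
print(arm.get_obs())
E
```

```text
top [[0.139, -0.99, 0.007, -0.057], [-0.964, -0.137, -0.229, 0.557], [0.228, 0.025, -0.973, 1.414], [0.0, 0.0, 0.0, 1.0]] -0.09521195066735699 0.0040494791666666665
scene [[0.11, 0.994, 0.023, -0.078], [0.545, -0.041, -0.837, -0.177], [-0.831, 0.105, -0.546, 1.746], [0.0, 0.0, 0.0, 1.0]] -0.09254072679480436 0.003932291666666666
{'time_s': 0.1, 'joint_positions': array([ 1.10141337e+00,  3.00406499e-01,  1.52150775e+00,  2.88563028e-05,
        1.32070171e+00, -6.65888728e-02]), 'dq': array([ 0.00137117, -0.00054507, -0.00409173, -0.00024214,  0.00030411,
        0.00033385]), 'joint_torque': array([ 1.27718191e-03, -5.32638788e+01, -3.53290486e+01,  7.09348032e-02,
        2.35231215e-02, -9.59493877e-05]), 'tcp_pos': array([0.21548912, 0.50579758, 0.22375278]), 'tool_rot': array([ 2.00041810e-01,  9.79787228e-01, -4.89686297e-04, -1.48958268e-04]), 'contact_force': array([ 0.34881773, -0.01849217, -0.18002688]), 'torque': array([ 0.02051145, -0.05866973,  0.00910355]), 'finger_force': 0.0, 'finger_gap': 0.09408921269636807}
```

View pics/top0.png

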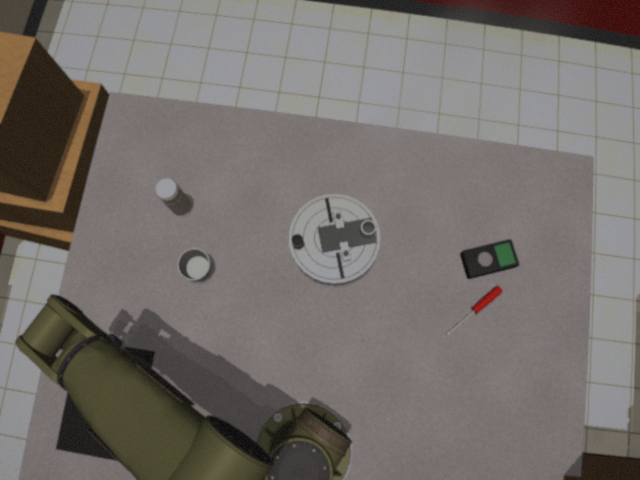

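View pics/scene0.png

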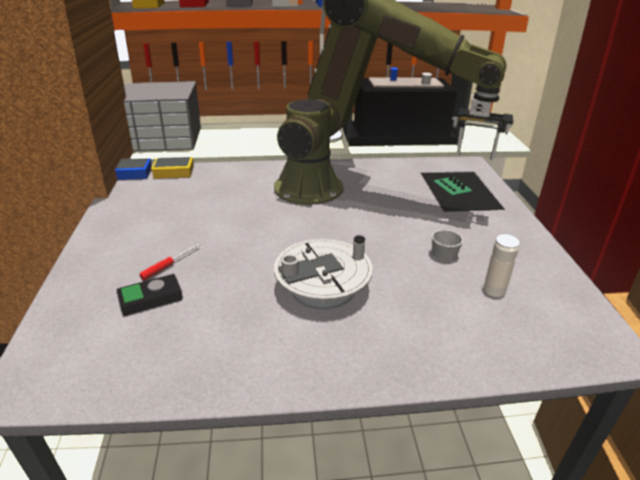

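The top view shows the turntable at about (335,239), the black post cap at (297,242) and the stub at (368,228). The tin is at (195,265), the can at (168,190), the multimeter at (490,258) and the screwdriver at (475,310). The scene view agrees: post at (359,247), stub at (290,265).

```bash
cat >> h.py <<'E'
def cap(f,c=None):
    "black post cap top centre at z=.132 near the turntable"
    g=f['image'].max(2); P=onplane(f,np.c_[np.tile(np.arange(640),480),np.repeat(np.arange(480),640)],.132)[:,:2].reshape(480,640,2)
    r=np.hypot(*(P-c).transpose(2,0,1)); m=((g<60)&(r>.085)&(r<.12)).astype(np.uint8)
    n,l,s,ce=cv2.connectedComponentsWithStats(m); 
    if n<2: return None
    i=1+s[1:,4].argmax(); return P[l==i].mean(0), s[i,4]
E
python3 - <<'E'
from h import *
f=grab('top'); im=f['image']; P=np.load('top.npy'); S=np.load('scene.npy')
near=lambda P,c,R:np.hypot(P[...,0]-c[0],P[...,1]-c[1])<R
c0=onplane(f,[[335,239]],.072)[0]; print('c0',c0)
for n,Q in(('top',P),('scene',S)):
    m=near(Q,c0,.2)&(abs(Q[...,2]-.072)<.006)
    (x,y),r=cv2.minEnclosingCircle(Q[m][:,:2].astype(np.float32)); print(n,'plate',x,y,r,m.sum())
    for z0,z1 in((.128,.14),(.112,.127)):
        m=near(Q,c0,.13)&(Q[...,2]>z0)&(Q[...,2]<z1); q=Q[m]; print(z0,m.sum(),q.mean(0) if m.sum() else'', (q.min(0),q.max(0)) if m.sum() else '')
# plate rim from image: bright mask
m=((im.min(2)>150)&near(P,c0,.16)&(P[...,2]>.06)).astype(np.uint8)
m=((P[...,2]>.062)&near(P,c0,.16)).astype(np.uint8)
k=max(cv2.findContours(m,0,1)[0],key=cv2.contourArea); q=onplane(f,k.reshape(-1,2),.072)[:,:2]
A=np.c_[2*q,np.ones(len(q))]; s=np.linalg.lstsq(A,(q**2).sum(1),rcond=None)[0]; c=s[:2];print('circle',c,np.sqrt(s[2]+c@c))
print('cap top',cap(f,c)); g=grab('scene'); print('cap scene',cap(g,c))
for n,px,z in(('stub',(368,228),.12),('can',(168,190),.16),('tin',(195,265),.06)): print(n,onplane(f,[px],z))
E
```

```text
c0 [ 0.56452955 -0.00690472  0.072     ]
top plate 0.5704758167266846 -0.004368852823972702 0.12517988681793213 4824
0.128 72 [0.53800284 0.09071915 0.1308706 ] (array([0.52293072, 0.07664991, 0.12809405]), array([0.55104543, 0.10429125, 0.13604565]))
0.112 110 [ 0.58321322 -0.04675435  0.11895622] (array([ 0.52325678, -0.10806251,  0.11201427]), array([0.62005042, 0.10383074, 0.12684075]))
scene plate 0.5695818662643433 -0.00254905316978693 0.12697482109069824 3315
0.128 65 [0.53859394 0.09102485 0.13098448] (array([0.52173896, 0.07814564, 0.12814735]), array([0.55339561, 0.10570999, 0.13369508]))
0.112 188 [ 0.58409808 -0.03328576  0.11790326] (array([ 0.53332964, -0.10843722,  0.11206761]), array([0.62162541, 0.10392295, 0.12630951]))
circle [ 0.56962127 -0.00404544] 0.12328525317773335
cap top (array([0.53101471, 0.08826067]), np.int32(102))
cap scene (array([0.54437103, 0.09022617]), np.int32(46))
stub [[ 0.5946646  -0.08901289  0.12      ]]
can [[0.61248005 0.44100672 0.16      ]]
tin [[0.44268344 0.3579767  0.06      ]]
```

```bash
python3 -m creep '0 0 0 0 0 0; 0 0 0 0 0 0' 0
```

```text
time_s: 0.4
tcp_pos: [0.2156, 0.5059, 0.2242]
tool_rot: [0.2, 0.98, -0.0, -0.0]
contact_force: [-0.7, -1.2, 0.7]
finger_gap: 0.0815
finger_force: 0.0
```

```bash
python3 -m creep '0 0 0 0 0 -7.7; 0 0 0 0 0 -7.7; 0 0 0 0 0 -7.7; -23 -36 0 0 0 0; -23 -36 0 0 0 0; -23 -36 0 0 0 0; -23 -36 0 0 0 0; -23 -36 0 0 0 0; -23 -36 0 0 0 0; -23 -36 0 0 0 0; -23 -36 0 0 0 0; -23 -36 0 0 0 0' 0; python3 -c "
from h import *
o=arm.get_obs();print(o['tcp_pos'],o['tool_rot'],o['dq'],o['time_s'])"
```

```text
time_s: 1.6
tcp_pos: [0.4234, 0.1804, 0.2245]
tool_rot: [-0.0, 1.0, 0.0, 0.0]
contact_force: [-0.4, 0.5, -0.6]
finger_gap: 0.0004
finger_force: 0.0
[0.42338166 0.18042008 0.22446546] [-2.11723221e-04  9.99999948e-01  8.08650774e-05  2.28715661e-04] [-0.916291    0.12448244 -0.13692587 -0.00218306  0.01035724 -0.91157599] 1.6
```

```bash
python3 -m creep '-21 -30 0 0 0 0; -21 -30 0 0 0 0; -20 -31 0 0 0 0; 0 0 34 0 0 0; 0 0 34 0 0 0; 0 0 34 0 0 0; 0 0 0 0 0 0; 0 0 0 0 0 0'; python3 - <<'E'
from h import *
o=arm.get_obs();print(o['tcp_pos'],o['contact_force'])
f=grab('scene');cv2.imwrite('pics/s1.png',cv2.resize(f['image'][150:330,200:440],(800,600)))
E
```

```text
time_s: 2.4
tcp_pos: [0.485, 0.0912, 0.1231]
tool_rot: [-0.0, 1.0, 0.0, -0.0]
contact_force: [0.4, 0.5, 0.5]
finger_gap: 0.0004
finger_force: 0.0
[0.48503103 0.09115098 0.12312527] [0.43236851 0.48500414 0.50677011]
```

View pics/s1.png

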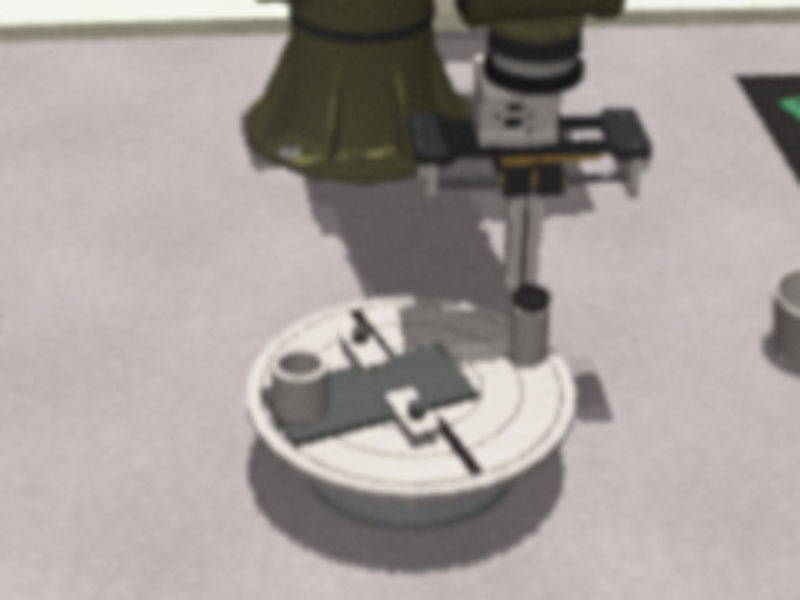

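```bash
cat > look.py <<'E'
from h import *
import json,os,sys
C=np.array([.570,-.0035])
o=arm.get_obs(); L=json.load(open('log.json')) if os.path.exists('log.json') else []
for n in('top','scene'):
    t=arm.get_obs()['time_s']; P=cloud(grab(n)); q=P[...,:2]-C; r=np.hypot(q[...,0],q[...,1]); z=P[...,2]
    for nm,m,off,need in(('post',(z>.126)&(z<.137)&(r>.08)&(r<.12),np.pi,35),('stub',(z>.112)&(z<.124)&(r>.066)&(r<.115),0,60)):
        if nm=='stub':
            a0=L[-1][1] if 0 else None
        k=q[m]
        if len(k)<10: print(n,nm,len(k)); continue
        # keep main cluster
        md=np.median(k,0); k=k[np.hypot(*(k-md).T)<.03]; c=k.mean(0)
        a=(np.arctan2(c[1],c[0])+off)%(2*np.pi)
        print(n,nm,'t',round(t,3),'n',len(k),'r',round(np.hypot(*c),4),'stub angle',round(a,4),'spread',k.std(0).round(4))
        L.append([t,a,n,nm,len(k),float(np.hypot(*c))])
json.dump(L,open('log.json','w'),default=float)
o=arm.get_obs();print(o['time_s'],o['tcp_pos'],o['contact_force'])
E
python3 look.py; python3 -m creep '-11 0 0 0 0 0; -11 0 0 0 0 0; -6 0 0 0 0 0; -4.8 1.5 0 0 0 0; -9.7 2.2 0 0 0 0; -14.9 1.5 0 0 0 0; -19.9 -1.5 0 0 0 0; -23 -6.9 0 0 0 0; -21.5 -12.7 0 0 0 0; -8 -5 -10 0 0 0; 0 0 -25 0 0 0; 0 0 -22 0 0 0'; python3 look.py
```

```text
top post 0
top stub t 2.45 n 87 r 0.0906 stub angle 5.0428 spread [0.0133 0.0127]
scene post t 2.5 n 73 r 0.0993 stub angle 5.0159 spread [0.008  0.0075]
scene stub t 2.5 n 90 r 0.0839 stub angle 5.0063 spread [0.0125 0.0112]
2.55 [0.48560703 0.09123212 0.12411376] [0.72368502 1.1904769  0.1221829 ]
time_s: 3.75
tcp_pos: [0.6151, 0.0701, 0.1797]
tool_rot: [0.0, 1.0, -0.0, -0.0]
contact_force: [0.5, 0.1, -0.1]
finger_gap: 0.0008
finger_force: 0.0
top post 1
top stub t 3.75 n 51 r 0.0906 stub angle 3.3447 spread [0.0145 0.008 ]
scene post t 3.8 n 95 r 0.1021 stub angle 3.1301 spread [0.0079 0.0075]
scene stub t 3.8 n 79 r 0.0818 stub angle 3.1304 spread [0.0111 0.0129]
3.85 [0.61608904 0.07035369 0.18210417] [-0.65334603  0.06844986  0.68329923]
```

```bash
python3 -m creep '0 0 0 0 0 0; 0 0 0 0 0 0; 0 0 0 0 0 0'; python3 look.py
```

```text
time_s: 4.15
tcp_pos: [0.6142, 0.0702, 0.178]
tool_rot: [-0.0, 1.0, -0.0, -0.001]
contact_force: [-0.4, -0.3, -0.1]
finger_gap: 0.0004
finger_force: 0.0
top post t 4.15 n 91 r 0.0995 stub angle 2.247 spread [0.0075 0.0073]
top stub t 4.15 n 12 r 0.094 stub angle 5.2968 spread [0.0026 0.008 ]
scene post t 4.2 n 93 r 0.1009 stub angle 2.1554 spread [0.0074 0.0078]
scene stub t 4.2 n 35 r 0.0733 stub angle 2.0735 spread [0.0076 0.0057]
4.25 [0.61437253 0.0702537  0.17848746] [ 0.5311904  -0.21412234 -0.1524421 ]
```

```bash
cat > plan.py <<'E'
import json,sys,numpy as np
from scipy.optimize import least_squares
from cell import arm
C=np.array([.570,-.0035]); L=json.load(open('log.json'))
D=np.array([[l[0],l[1]] for l in L if l[0]>3.6 and l[3]=='post' and l[4]>55 and .094<l[5]<.106])
t0=D[0,0]
def th(p,t):
    x=np.asarray(t)-t0; k=.0012/p[2]; return p[0]-((p[1]+2.5)*(1-np.exp(-k*x))/k-2.5*x)
w=lambda p,t:(p[1]+2.5)*np.exp(-.0012/p[2]*(t-t0))-2.5
res=lambda p:np.r_[np.angle(np.exp(1j*(th(p,D[:,0])-D[:,1])))/.02,(p[2]-.0275)/.003,(p[1]-2.45)/.3]
p=least_squares(res,[D[0,1],2.45,.0275]).x; now=arm.get_obs()['time_s']
print('p',p.round(4),'resid',(res(p)[:-2]*.02).round(3),'w now',w(p,now).round(3),'t',now)
pos=lambda t:np.r_[C+.09*np.array([np.cos(th(p,t)),np.sin(th(p,t))]),.18]
cmd=np.array(list(map(float,sys.argv[1:4]))); N=int(sys.argv[4]); n=int(sys.argv[5]) if len(sys.argv)>5 else 12
print('cmd',cmd,'tcp',arm.get_obs()['tcp_pos'].round(4),'target now',pos(now).round(4))
a=cmd.copy(); rows=[]; s=cmd.copy()
for k in range(1,n+1):
    q=pos(now+.1*k) if k>=N else s+(pos(now+.1*N)-s)*(k/N)**3
    d=np.round((q-a)*1e3,1); a=a+d/1e3; rows.append('%g %g %g 0 0 0'%(-d[0],d[1],-d[2]))
print('; '.join(rows)); print('end cmd',*a.round(4), 'next theta',th(p,now+.1*n)%(2*np.pi))
E
python3 plan.py .6148 .0703 .18 5 10
```

```text
p [3.1275 2.5075 0.0275] resid [-0.003  0.016 -0.014] w now 2.41 t 4.25
cmd [0.6148 0.0703 0.18  ] tcp [0.6144 0.0703 0.1785] target now [0.5308 0.0775 0.18  ]
-0.1 -0.1 -0 0 0 0; -0.9 -0.3 -0 0 0 0; -2.3 -1 -0 0 0 0; -4.4 -2 -0 0 0 0; -7.4 -3.2 -0 0 0 0; -13.7 -15.4 -0 0 0 0; -9.8 -17.9 -0 0 0 0; -5.4 -19.5 -0 0 0 0; -1 -20 -0 0 0 0; 3.4 -19.6 -0 0 0 0
end cmd 0.6564 -0.0287 0.18 next theta 5.999878934017767
```

```bash
sed -i 's/np.round((q-a)\*1e3,1)/np.round((q-a)*2e3)\/2/' plan.py; python3 -m creep '0 0 0 0 0 0; -1 -0.5 0 0 0 0; -2.5 -1 0 0 0 0; -4.5 -2 0 0 0 0; -7 -3 0 0 0 0; -13.5 -15.5 0 0 0 0; -10 -18 0 0 0 0; -5.5 -19.5 0 0 0 0; -1 -20 0 0 0 0; 3.5 -19.5 0 0 0 0'; python3 -c "
from h import *
o=arm.get_obs();print(o['tcp_pos'],o['dq'])
import json
C=np.array([.570,-.0035]);L=json.load(open('log.json'))
t=o['time_s'];P=cloud(grab('scene'));q=P[...,:2]-C;r=np.hypot(q[...,0],q[...,1]);z=P[...,2]
k=q[(z>.126)&(z<.137)&(r>.08)&(r<.12)];print(len(k))
k=k[np.hypot(*(k-np.median(k,0)).T)<.03];c=k.mean(0);a=(np.arctan2(c[1],c[0])+np.pi)%(2*np.pi);print(t,a,len(k),np.hypot(*c))
L.append([t,a,'scene','post',len(k),np.hypot(*c)]);json.dump(L,open('log.json','w'),default=float)
"; python3 plan.py .6563 -.0287 .18 1
```

```text
time_s: 5.25
tcp_pos: [0.6564, -0.0303, 0.1789]
tool_rot: [0.0, 1.0, -0.0, -0.0]
contact_force: [0.1, 0.1, 0.9]
finger_gap: 0.0004
finger_force: 0.0
[ 0.65640305 -0.03033988  0.1788851 ] [-0.29934831 -0.07826617  0.12120551 -0.00069512 -0.0399911  -0.29844348]
63
5.25 5.906168772054209 63 0.09742500973295701
p [3.1429 2.5766 0.0283] resid [ 0.013  0.007 -0.026  0.006] w now 2.263 t 5.3
cmd [ 0.6563 -0.0287  0.18  ] tcp [ 0.6558 -0.0331  0.179 ] target now [ 0.6496 -0.0454  0.18  ]
18 -33.5 -0 0 0 0; 14.5 -13.5 -0 0 0 0; 17.5 -10 -0 0 0 0; 18.5 -6 -0 0 0 0; 19.5 -2 -0 0 0 0; 19.5 2.5 -0 0 0 0; 18 6.5 -0 0 0 0; 16 10 -0 0 0 0; 13.5 13 -0 0 0 0; 10.5 15.5 -0 0 0 0; 7 17 -0 0 0 0; 3.5 18 -0 0 0 0
end cmd 0.4803 -0.0112 0.18 next theta 3.2260010618865067
```

```bash
cat > look1.py <<'E'
import sys,json
from h import *
o=arm.get_obs();C=np.array([.570,-.0035]);L=json.load(open('log.json'))
t=o['time_s'];P=cloud(grab(sys.argv[1]));q=P[...,:2]-C;r=np.hypot(q[...,0],q[...,1]);z=P[...,2]
k=q[(z>.126)&(z<.137)&(r>.08)&(r<.12)];print('n',len(k),o['tcp_pos'])
if len(k)>10:
    k=k[np.hypot(*(k-np.median(k,0)).T)<.03];c=k.mean(0);a=(np.arctan2(c[1],c[0])+np.pi)%(2*np.pi);print(t,a,len(k),np.hypot(*c),'tcp angle',np.arctan2(*(o['tcp_pos'][:2]-C)[::-1])%(2*np.pi))
    L.append([t,a,sys.argv[1],'post',len(k),np.hypot(*c)]);json.dump(L,open('log.json','w'),default=float)
E
python3 -m creep '16 -24 0 0 0 0; 16.5 -23 0 0 0 0; 17.5 -10 0 0 0 0; 18.5 -6 0 0 0 0; 19.5 -2 0 0 0 0; 19.5 2.5 0 0 0 0; 18 6.5 0 0 0 0; 16 10 0 0 0 0; 13.5 13 0 0 0 0; 10.5 15.5 0 0 0 0; 7 17 0 0 0 0; 3.5 23 0 0 0 0'; python3 look1.py scene;  python3 plan.py .4803 -.0062 .18 1
```

```text
time_s: 6.5
tcp_pos: [0.4798, -0.0063, 0.1795]
tool_rot: [0.0, 1.0, -0.0, 0.0]
contact_force: [1.1, 0.1, -0.3]
finger_gap: 0.0004
finger_force: 0.0
n 102 [ 0.4797741  -0.00628482  0.17953576]
6.5 3.22414979117212 102 0.10291305101737734 tcp angle 3.172447841841199
p [3.143  2.5767 0.0283] resid [ 0.013  0.007 -0.026  0.005  0.   ] w now 2.018 t 6.55
cmd [ 0.4803 -0.0062  0.18  ] tcp [ 0.4795 -0.0037  0.1795] target now [ 0.48   -0.0018  0.18  ]
-2 22.5 -0 0 0 0; -5.5 16.5 -0 0 0 0; -8.5 15.5 -0 0 0 0; -11.5 13.5 -0 0 0 0; -14 10.5 -0 0 0 0; -15 8 -0 0 0 0; -16.5 4.5 -0 0 0 0; -17 1.5 -0 0 0 0; -16.5 -1.5 -0 0 0 0; -16 -4.5 -0 0 0 0; -14.5 -7 -0 0 0 0; -13 -10 -0 0 0 0
end cmd 0.6303 0.0633 0.18 next theta 0.8370961819895086
```

```bash
python3 -m creep '-2 22.5 0 0 0 0; -5.5 16.5 0 0 0 0; -8.5 15.5 0 0 0 0; -11.5 13.5 0 0 0 0; -14 10.5 0 0 0 0; -15 8 0 0 0 0; -16.5 4.5 0 0 0 0; -17 1.5 0 0 0 0; -16.5 -1.5 0 0 0 0; -16 -4.5 0 0 0 0; -14.5 -7 0 0 0 0; -16 -13 0 0 0 0'; python3 look1.py scene;  python3 plan.py .6333 .0603 .18 1
```

```text
time_s: 7.75
tcp_pos: [0.6338, 0.06, 0.1792]
tool_rot: [-0.001, 1.0, 0.0, -0.0]
contact_force: [0.9, -0.3, 0.2]
finger_gap: 0.0006
finger_force: 0.0
n 77 [0.63381024 0.06001413 0.17917634]
7.75 0.8070576563165974 77 0.0969146204551459 tcp angle 0.7830724945494767
p [3.1421 2.5695 0.0293] resid [ 0.012  0.008 -0.025  0.007 -0.007  0.004] w now 1.804 t 7.8
cmd [0.6333 0.0603 0.18  ] tcp [0.6354 0.0577 0.179 ] target now [0.6376 0.0559 0.18  ]
-14 -17.5 -0 0 0 0; -7 -14.5 -0 0 0 0; -4 -15 -0 0 0 0; -1.5 -15.5 -0 0 0 0; 1 -15.5 -0 0 0 0; 3.5 -15 -0 0 0 0; 6.5 -14 -0 0 0 0; 8 -12.5 -0 0 0 0; 10 -11 -0 0 0 0; 12 -9 -0 0 0 0; 12.5 -6.5 -0 0 0 0; 14 -5 -0 0 0 0
end cmd 0.5923 -0.0907 0.18 next theta 4.964606980938021
```

```bash
python3 -m creep '-14 -17.5 0 0 0 0; -7 -14.5 0 0 0 0; -4 -15 0 0 0 0; -1.5 -15.5 0 0 0 0; 1 -15.5 0 0 0 0; 3.5 -15 0 0 0 0; 6.5 -14 0 0 0 0; 8 -12.5 0 0 0 0; 10 -11 0 0 0 0; 12 -9 0 0 0 0; 12.5 -6.5 0 0 0 0; 18 -6 0 0 0 0'; python3 look1.py scene;  python3 plan.py .5883 -.0917 .18 1
```

```text
time_s: 9.0
tcp_pos: [0.5871, -0.0925, 0.1793]
tool_rot: [-0.0, 1.0, -0.0, 0.0]
contact_force: [0.7, -0.6, -0.6]
finger_gap: 0.0003
finger_force: 0.0
n 76 [ 0.58713029 -0.09246399  0.1792953 ]
9.0 4.842737709962758 76 0.09925852426076305 tcp angle 4.902613857897132
p [3.1341 2.5387 0.0325] resid [ 0.004  0.01  -0.022  0.023 -0.004 -0.032  0.022] w now 1.65 t 9.05
cmd [ 0.5883 -0.0917  0.18  ] tcp [ 0.5852 -0.0931  0.1794] target now [ 0.5762 -0.0933  0.18  ]
27 -1.5 -0 0 0 0; 14 2.5 -0 0 0 0; 14 5 -0 0 0 0; 12.5 7 -0 0 0 0; 11 8.5 -0 0 0 0; 10 10.5 -0 0 0 0; 8 11.5 -0 0 0 0; 5.5 12 -0 0 0 0; 4 13.5 -0 0 0 0; 2 13 -0 0 0 0; -0 13.5 -0 0 0 0; -2 13.5 -0 0 0 0
end cmd 0.4823 0.0173 0.18 next theta 2.9111634186079893
```

```bash
python3 -m creep '22 -1 0 0 0 0; 19 2 0 0 0 0; 14 5 0 0 0 0; 12.5 7 0 0 0 0; 11 8.5 0 0 0 0; 13 14.5 0 0 0 0'; python3 look1.py top;  python3 plan.py .4968 -.0557 .18 1 12
```

```text
time_s: 9.65
tcp_pos: [0.4959, -0.056, 0.1795]
tool_rot: [0.0, 1.0, -0.0, 0.0]
contact_force: [0.1, -0.2, 0.2]
finger_gap: 0.0006
finger_force: 0.0
n 88 [ 0.49586748 -0.05598562  0.17945273]
9.65 3.812061029431371 88 0.09927913418415309 tcp angle 3.7576657414028993
p [3.1336 2.5371 0.0326] resid [ 0.004  0.01  -0.022  0.023 -0.003 -0.033  0.019  0.003] w now 1.554 t 9.7
cmd [ 0.4968 -0.0557  0.18  ] tcp [ 0.4945 -0.0542  0.1794] target now [ 0.4955 -0.054   0.18  ]
8 14 -0 0 0 0; 5 12.5 -0 0 0 0; 3 13.5 -0 0 0 0; 1 13.5 -0 0 0 0; -1.5 13.5 -0 0 0 0; -3 12.5 -0 0 0 0; -5 12.5 -0 0 0 0; -6.5 11 -0 0 0 0; -8 10 -0 0 0 0; -9 9 -0 0 0 0; -10.5 7 -0 0 0 0; -11 6 -0 0 0 0
end cmd 0.5343 0.0793 0.18 next theta 1.9782276563352355
```

```bash
python3 -m creep '8 14 0 0 0 0; 5 12.5 0 0 0 0; 3 13.5 0 0 0 0; 1 13.5 0 0 0 0; -1.5 13.5 0 0 0 0; -3 12.5 0 0 0 0; -5 12.5 0 0 0 0; -6.5 11 0 0 0 0; -8 10 0 0 0 0; -9 9 0 0 0 0; -10.5 7 0 0 0 0; -14.5 7 0 0 0 0'; python3 look1.py top;  python3 plan.py .5378 .0803 .18 1 12
```

```text
time_s: 10.9
tcp_pos: [0.5384, 0.0808, 0.1792]
tool_rot: [-0.0, 1.0, -0.0, -0.0]
contact_force: [-0.3, -0.8, 0.3]
finger_gap: 0.0004
finger_force: 0.0
n 91 [0.53837272 0.08084131 0.17915459]
10.9 1.9655814529361997 91 0.09972666347384014 tcp angle 1.929559606241714
p [3.1325 2.5343 0.0328] resid [ 0.002  0.01  -0.022  0.025 -0.002 -0.032  0.016 -0.001  0.004] w now 1.376 t 10.95
cmd [0.5378 0.0803 0.18  ] tcp [0.5399 0.0815 0.1791] target now [0.5409 0.0817 0.18  ]
-15 4.5 -0 0 0 0; -12 1.5 -0 0 0 0; -12 -0 -0 0 0 0; -12 -2 -0 0 0 0; -11.5 -3 -0 0 0 0; -10.5 -4.5 -0 0 0 0; -10 -6 -0 0 0 0; -9 -7 -0 0 0 0; -8 -8 -0 0 0 0; -7 -9 -0 0 0 0; -5.5 -9.5 -0 0 0 0; -4.5 -10 -0 0 0 0
end cmd 0.6548 0.0273 0.18 next theta 0.3497816321425198
```

```bash
python3 -m creep '-15 4.5 0 0 0 0; -12 1.5 0 0 0 0; -12 0 0 0 0 0; -12 -2 0 0 0 0; -11.5 -3 0 0 0 0; -10.5 -4.5 0 0 0 0; -10 -6 0 0 0 0; -9 -7 0 0 0 0; -8 -8 0 0 0 0; -7 -9 0 0 0 0; -5.5 -9.5 0 0 0 0; -5 -13 0 0 0 0'; python3 look1.py top;  python3 plan.py .6553 .0243 .18 1 12
```

```text
time_s: 12.15
tcp_pos: [0.6554, 0.0235, 0.1792]
tool_rot: [-0.0, 1.0, 0.0, -0.0]
contact_force: [0.5, 0.2, -0.5]
finger_gap: 0.0007
finger_force: 0.0
n 2 [0.65543686 0.02348586 0.17924705]
p [3.1325 2.5343 0.0328] resid [ 0.002  0.01  -0.022  0.025 -0.002 -0.032  0.016 -0.001  0.004] w now 1.203 t 12.2
cmd [0.6553 0.0243 0.18  ] tcp [0.6558 0.0214 0.1791] target now [0.6563 0.0222 0.18  ]
-3.5 -12.5 -0 0 0 0; -1 -10.5 -0 0 0 0; -0 -10.5 -0 0 0 0; 1.5 -10.5 -0 0 0 0; 2 -10 -0 0 0 0; 3.5 -9.5 -0 0 0 0; 4.5 -9 -0 0 0 0; 5.5 -8.5 -0 0 0 0; 6.5 -7.5 -0 0 0 0; 6.5 -6.5 -0 0 0 0; 7.5 -6 -0 0 0 0; 8 -5 -0 0 0 0
end cmd 0.6143 -0.0817 0.18 next theta 5.225562908805248
```

```bash
python3 -m creep '-3.5 -12.5 0 0 0 0; -1 -10.5 0 0 0 0; 0 -10.5 0 0 0 0; 1.5 -10.5 0 0 0 0; 2 -10 0 0 0 0; 3.5 -9.5 0 0 0 0; 4.5 -9 0 0 0 0; 5.5 -8.5 0 0 0 0; 6.5 -7.5 0 0 0 0; 6.5 -6.5 0 0 0 0; 7.5 -6 0 0 0 0; 10.5 -6.5 0 0 0 0'; python3 look1.py scene;  python3 plan.py .6118 -.0832 .18 1 12
```

```text
time_s: 13.4
tcp_pos: [0.611, -0.0836, 0.1792]
tool_rot: [-0.0, 1.0, 0.0, 0.0]
contact_force: [1.3, -0.3, -0.6]
finger_gap: 0.0005
finger_force: 0.0
n 72 [ 0.61101695 -0.08359542  0.1792445 ]
13.4 5.190621920839339 72 0.09868406742105185 tcp angle 5.185670543648415
p [3.1297 2.5288 0.0332] resid [-0.     0.009 -0.023  0.028  0.003 -0.029  0.017 -0.004 -0.006  0.006] w now 1.047 t 13.45
cmd [ 0.6118 -0.0832  0.18  ] tcp [ 0.6099 -0.0845  0.1793] target now [ 0.6076 -0.0853  0.18  ]
13 -5.5 -0 0 0 0; 9 -2.5 -0 0 0 0; 9 -1.5 -0 0 0 0; 8.5 -1 -0 0 0 0; 9 0.5 -0 0 0 0; 9 1 -0 0 0 0; 8.5 2 -0 0 0 0; 8 2.5 -0 0 0 0; 7.5 3.5 -0 0 0 0; 7.5 4 -0 0 0 0; 7 4.5 -0 0 0 0; 6 5.5 -0 0 0 0
end cmd 0.5098 -0.0702 0.18 next theta 3.9788893866723196
```

Tracking held from about 5.5 s to 13.4 s, well past the five seconds needed. I'll lift clear and wait for the table to stop.

```bash
W='echo'; python3 -m creep '0 0 -40 0 0 0; 0 0 -40 0 0 0; 0 0 -20 0 0 0; 0 0 0 0 0 0; 0 0 0 0 0 0; 0 0 0 0 0 0; 0 0 0 0 0 0; 0 0 0 0 0 0; 0 0 0 0 0 0; 0 0 0 0 0 0; 0 0 0 0 0 0; 0 0 0 0 0 0' | head -2
for i in 1 2 3 4 5 6 7 8 9; do python3 -m creep '0 0 0 0 0 0; 0 0 0 0 0 0; 0 0 0 0 0 0; 0 0 0 0 0 0; 0 0 0 0 0 0; 0 0 0 0 0 0; 0 0 0 0 0 0; 0 0 0 0 0 0; 0 0 0 0 0 0; 0 0 0 0 0 0; 0 0 0 0 0 0; 0 0 0 0 0 0' >/dev/null; done
python3 look1.py scene; python3 -m creep '0 0 0 0 0 0; 0 0 0 0 0 0; 0 0 0 0 0 0; 0 0 0 0 0 0; 0 0 0 0 0 0; 0 0 0 0 0 0; 0 0 0 0 0 0; 0 0 0 0 0 0; 0 0 0 0 0 0; 0 0 0 0 0 0; 0 0 0 0 0 0; 0 0 0 0 0 0' >/dev/null; python3 look1.py scene
```

```text
time_s: 14.65
tcp_pos: [0.6116, -0.0833, 0.2792]
n 68 [ 0.61159947 -0.08329026  0.27922547]
25.45 0.43490098849526015 68 0.09711049614001842 tcp angle 5.19297839811957
n 70 [ 0.61161272 -0.08327505  0.27923077]
26.7 0.43596380781739663 70 0.09748769043766868 tcp angle 5.193187134754298
```

The table has stopped: the stub angle read 0.435 and then 0.436 rad, 1.25 s apart.

```bash
python3 -c "
from cell import order
print(order.sign_off())"
```

```text
the job is handed in; nothing more can be done
None
```

The job is handed in, with no verdict returned: I pushed the turntable to about 2.5 rad/s and, by my fitted estimate, kept the tool centre on the torch point from about 5.5 s to 13.4 s (only brief camera pauses in between); the table then coasted to a standstill with the arm lifted clear.

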